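Drive the worn bushing out of the slicer pulley

TASK

The ham slicer's drive pulley is clamped on the knock-out bridge with its worn bushing still stuck in the hub. Take the steel ejector rod from its stand, push it down through the hub's bore and press the bushing steadily all the way out until it sits on the bridge's base plate, feeling for the stop and never ramming or forcing the rod; then draw the rod out, hang it back in its stand as it was and let go. Leave the jar, paper tub, screwdriver and sharpening stone where they are.

Things in the scene. Friction and masses are not known exactly. Their poses are not given: they have to be found in the camera images.
- bridge: Fixed dark steel bridge: base plate 130 x 100 x 10 mm (long side x), cheeks 30 mm high at y +-43, and clamped on them an aluminium belt pulley 110 mm across (40 to 58 mm above the table) with an upright hub 52 mm across, 105 mm high. Rim clamps at y +-48 reach 72 mm. All rigid. Origin: centre of the underside, below the bore's axis; z up. Over 35 N of push damages the bushing, over 50 N the hub.
- bore_mouth (a point): Centre of the upper mouth of the hub's vertical through-bore, on the hub's flat top, 105 mm above the table. The bore is 14 mm across with a square, unchamfered edge; 41 mm below the mouth it widens into the bushing's seat, 24 mm across.
- bushing (a joint): How far (m) the brass bushing (24 across, 22 mm high) is driven down. 0: underside flush with the pulley's, top face 43 mm below the bore's mouth. Starts at 0 to 0.006. At 0.030 it is out and stands on the base plate's thin firm pad, a dead stop, top face 73 mm below the mouth. The rod cannot pass it. Friction holds it with 16 N all along (plus 0.6 N per 10 mm/s of speed); it stays where it is left.
- rack: Fixed stainless stand for the rod: a plate 100 x 80 x 6 mm on four thin legs, its top 100 mm above the table. Origin: on the table under the middle of the plate; z up.
- rack_hole (a point): Centre of the stand's only hole, 20 mm across, at the plate's upper face, 100 mm above the table. The rod hangs in it by its flange.
- rod_grip (a point): Middle of the handle of the ejector rod: loose, round, about 180 g, hanging upright. Steel shaft 12 mm across, 95 long, square-ended; above it a flange 34 across, 6 thick; above that a black handle 24 across, 46 high, to grasp. This point is 124 mm above the tip, 23 above the flange's top; 29 mm above the stand's plate when it hangs there. z points up the rod.
- rod_tip (a point): Centre of the lower end of the ejector rod's shaft; z along the rod towards its handle.
- jar_mid (a point): Middle of a small glass jar with a lid, 56 mm across and 70 mm high, standing on the table. Not to be moved.
- tub_mid (a point): Middle of an empty paper tub, 76 mm across the rim and 50 mm high, standing on the table. Not to be moved.
- screwdriver_grip (a point): Handle of a screwdriver lying on the table. Not to be moved.
- stone_mid (a point): Middle of a grey sharpening stone, 60 x 150 x 25 mm, lying on the table. Not to be moved.
Mind the look-alikes: they are no part of the job. Of the things like the part that bears rod_grip, leave any that is green or pink; of the rest the larger one is meant.

How it is judged:
By the outcome, as a careful person would: the job done as asked, in the order asked, and still so for the second after the job is handed in, with the robot touching nothing.
It also fails if it takes over 64 s, if anything falls off the work surface, if the arm or the gripper's body presses on something with over 40 N, if the wrist force passes 120 N, or if a joint passes its speed limit or range.

ROBOT

A 6-joint arm with a two-finger parallel gripper is mounted at the origin on the work surface. World frame = base frame: x ahead of the robot, y to its left, z up, the work surface at z = 0. Lengths are in mm, angles in rad, forces in N, time in s.
With the tool pointing down it reaches from about 350 to 775 mm from the base axis. Payload 7.3 kg.
Tool frame: the origin (TCP) lies at the very end of the fingers, on their centre line; the grasp point (between the pads) lies 19 mm behind it; x points along the fingers, z is the direction in which the jaws open and shut, and the axes are right-handed (so a half turn about x gives the same grasp; the last joint's range is limited). The gripper opens to 92 mm and grips with 3 to 60 N. Pads are 19 mm wide; open, the fingers measure 130 mm over their backs; the gripper's body (75 mm by 190 mm) begins 47 mm behind the grasp point.
Start: joints at [-1.343, 0.342, 1.524, -0, 1.275, -0.146], TCP at [191.731, -488.761, 194.541] pointing down, gripper open.
Joint ranges: [-2.53, 2.53], [-0.77, 2.02], [0.04, 2.7], [-1, 4.14], [0.28, 2.66], [-3.11, 3.11]. Speed limits (rad/s): [2.57, 2.57, 3.14, 3.14, 3.14, 3.14].

INTERFACE

Orientations are given as [roll, pitch, yaw] about the fixed x, y, z axes, in that order (R = Rz(yaw) Ry(pitch) Rx(roll)).
In Python, from plant import * gives the robot as it stands.
- The arm moves only by the tool carry_out, never from a script. Its argument "rows" is a list of rows, each a list of 4 numbers: the shift along the world's x, y, z in mm, then the turn about the world's z in degrees. In form: [[x, y, z, twist], ...]. A call has 1 to 20 rows; each row is the pose to reach, as a shift and turn from the pose measured when the call began; what a row does not reach only later rows make up. A row lasts 1/12 s, in which the tool goes at most 41.7 mm and 7.16 degrees, less where a joint would pass 70% of its speed; a pose out of reach is approached as far as the arm can. A call with a gripper value outside its range is refused whole. "hand" is the finger opening in mm, from 0 to 91.8, set as the call begins (left out, the last holds). The fingers move at their own pace and stop on an object; the grip force is fixed at half the most. Time passes only in rows, so rows that repeat a pose let the fingers close. It gives the time, the measured TCP pose, the force and the opening at its end, in the units of the state.
- get_obs(): the state, without advancing time (a new reading comes with each control period).
- capture(name): name is "scene" or "top" or "wrist"; returns the picture (384x512x3 uint8, red, green, blue); there is no depth.
- camera_info(name): a dict with "camera_matrix" (3x3 intrinsics, pixels), "pose" (4x4, takes a point from camera to world coordinates); the wrist camera has in their place "mount" (4x4, takes a point from camera to tool coordinates, whose origin is the TCP and whose axes are the tool frame's). Camera axes: x right, y down, z forward; pixel columns grow to the right and rows downward; lengths in mm; the calibration is good to about 2 mm. A picture is of the moment at which its call begins: read the wrist's pose just before it. camera_info takes no time and is no camera call.
- close_job(): hands the job in, once; it reports no verdict.
The state is a dict: "time": time; "joint_positions": joint angles; "dq": joint speeds; "tau": joint torques, N m; "tool_pos": TCP position; "tcp_rot": TCP orientation; "contact_force": force on the tool from outside, world axes, zero at the start; "moment": the same for the moment, N m; "grip_width": finger opening in mm.
Only numpy, scipy, OpenCV 4.12 (cv2) and the standard library are available. Lean on these libraries where they do the work, as an engineer would, in place of code of your own. Each camera call takes 0.05 s, during which the arm holds its last target. There are 200 camera calls.

## Working session

There is one attempt and no reset: what is moved stays moved. The work goes in short steps, Python scripts to look and compute and a tool call to move; the robot and the scene stay as the last step left them, time stands still between calls to the robot, and variables do not carry over. Pictures are saved under pics/ and viewed, about 8 in all and at most 12, crops included, and the job is handed in when it is done.

Besides the shell and the picture viewer there is one more tool, called after "Request:" as name(argument=value, ...), one argument or row to a line, values as JSON. carry_out: Moves the arm, as the interface text tells. Its arguments: {"type":"object","properties":{"rows":{"type":"array"},"hand":{"type":"number"}},"required":["rows"]}

```bash
mkdir -p pics; ls; cat > h.py <<'E'
from plant import *
import numpy as np, cv2
from scipy.spatial.transform import Rotation as R
def T_tool():
    o=get_obs(); T=np.eye(4); T[:3,:3]=R.from_euler('xyz',o['tcp_rot']).as_matrix(); T[:3,3]=o['tool_pos']; return T
def cam(n):
    i=camera_info(n); K=np.array(i['camera_matrix'])
    return K,(T_tool()@np.array(i['mount']) if n=='wrist' else np.array(i['pose']))
def ray(K,P,uv):
    d=P[:3,:3]@np.linalg.solve(K,[uv[0],uv[1],1.]); return P[:3,3],d/np.linalg.norm(d)
def onz(K,P,uv,z):
    o,d=ray(K,P,uv); return o+d*(z-o[2])/d[2]
def proj(K,P,X):
    c=K@(np.linalg.inv(P)@np.append(X,1))[:3]; return c[:2]/c[2]
def meet(r1,r2):
    A=np.stack([r1[1],-r2[1]],1); s=np.linalg.lstsq(A,r2[0]-r1[0],rcond=None)[0]
    a=r1[0]+s[0]*r1[1]; b=r2[0]+s[1]*r2[1]; return (a+b)/2,np.linalg.norm(a-b)
def shot(n,f):
    P=cam(n); im=capture(n); np.savez('pics/'+f+'.npz',K=P[0],P=P[1]); cv2.imwrite('pics/'+f+'.png',im[...,::-1]); return im
E
python3 - <<'E'
from h import *
print(get_obs())
a=shot('scene','s0');b=shot('top','t0')
for n in('scene','top','wrist'):print(n,np.round(cam(n)[0],1).tolist(),np.round(cam(n)[1],2).tolist())
E
```

```text
pics
{'time': 0.0, 'joint_positions': array([-1.34300404e+00,  3.42736811e-01,  1.52504046e+00, -3.72596209e-05,
        1.27538063e+00, -1.46001559e-01]), 'dq': array([-0.0020425 ,  0.00151744,  0.00085873, -0.00108651,  0.00105797,
        0.00053317]), 'tau': array([-1.09617954e-04, -4.31239200e+01, -2.44225895e+01,  7.18197436e-02,
        5.60576341e-02, -1.19292654e-04]), 'tool_pos': array([ 191.60589364, -488.2874775 ,  193.82950569]), 'tcp_rot': array([3.01834948, 1.56923068, 1.82135787]), 'contact_force': array([0.47386037, 0.59912107, 0.01271348]), 'moment': array([ 0.02840731, -0.01115497, -0.00030161]), 'grip_width': 91.48809632036144}
scene [[403.8, 0.0, 255.1], [0.0, 403.8, 196.1], [0.0, 0.0, 1.0]] [[-0.54, 0.51, -0.67, 1297.28], [0.84, 0.32, -0.44, 451.19], [-0.01, -0.8, -0.6, 717.16], [0.0, 0.0, 0.0, 1.0]]
top [[427.9, 0.0, 251.2], [0.0, 427.9, 193.5], [0.0, 0.0, 1.0]] [[0.0, -0.98, 0.19, 388.54], [-1.0, 0.0, 0.01, -10.17], [-0.01, -0.19, -0.98, 1130.66], [0.0, 0.0, 0.0, 1.0]]
wrist [[331.0, 0.0, 258.7], [0.0, 331.0, 193.6], [0.0, 0.0, 1.0]] [[0.36, -0.9, -0.24, 256.23], [-0.93, -0.35, -0.09, -463.87], [-0.0, 0.26, -0.97, 384.71], [0.0, 0.0, 0.0, 1.0]]
```

View pics/s0.png

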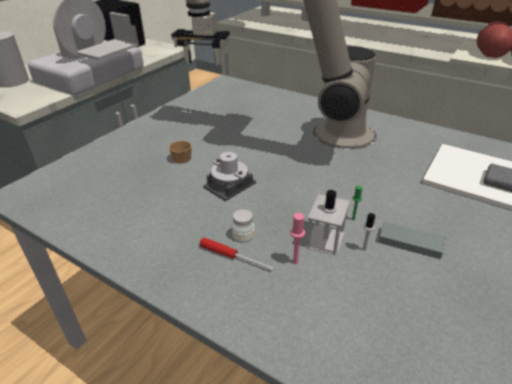

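View pics/t0.png

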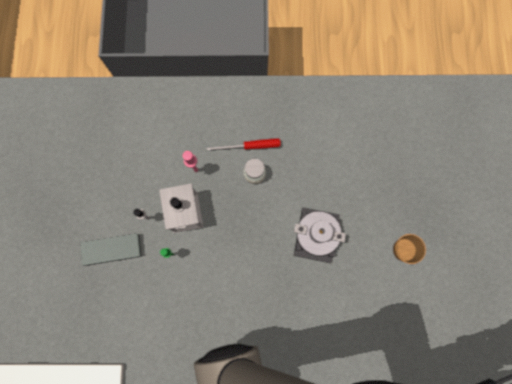

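Candidates for the rod (scene/top pixels):
- Black in the stand: (330,200)/(176,203).
- Small black, off the stand: (370,220)/(139,213).
- Pink: (298,225)/(190,158).
- Green: (357,195)/(166,252).

Green and pink are ruled out. Of the two black ones, the one hanging in the stand is larger, so it's the one meant. I'll measure it and confirm with a crop.

```bash
python3 - <<'E'
from h import *
def L(f):
    z=np.load(f'pics/{f}.npz');return cv2.imread(f'pics/{f}.png'),z['K'],z['P']
s,Ks,Ps=L('s0');t,Kt,Pt=L('t0')
def blobs(im,x0,y0,x1,y1,thr):
    m=(im.max(2)<thr).astype(np.uint8);q=np.zeros_like(m);q[y0:y1,x0:x1]=m[y0:y1,x0:x1]
    n,l,st,c=cv2.connectedComponentsWithStats(q)
    for i in range(1,n):
        if st[i,4]>12:print(st[i],c[i].round(1))
print('scene');blobs(s,310,180,390,235,50)
print('top');blobs(t,125,190,205,225,50)
c=np.hstack([cv2.resize(s[175:260,280:390],None,fx=4,fy=4,interpolation=3)[:340,:440],cv2.resize(t[140:225,130:220],None,fx=4,fy=4,interpolation=3)])
c2=np.hstack([cv2.resize(s[140:200,195:265],None,fx=5,fy=5,interpolation=3)[:260],cv2.resize(t[200:270,285:355],None,fx=5,fy=5,interpolation=3)[40:300]])
w=min(c.shape[1],c2.shape[1],800)
cv2.imwrite('pics/c1.png',np.vstack([c[:,:w],c2[:,:w]]));print(c.shape,c2.shape)
E
```

```text
scene
[325 191  10  18 134] [329.9 199.4]
[366 214   8  13  76] [369.9 220.2]
top
[171 199  11   9  68] [176.2 203.1]
[135 210   8   6  36] [138.4 212.6]
(340, 800, 3) (260, 700, 3)
```

View pics/c1.png

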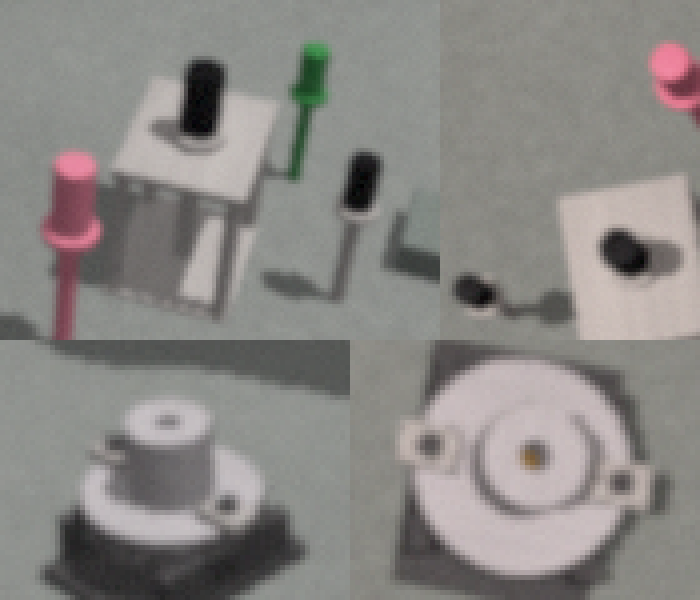

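The crop confirms it: the large black handle is in the stand, the small black one stands free. The bore mouth is at about scene (228.6,156.2) and top (321.4,231.2).

```bash
python3 - <<'E'
from h import *
z=np.load('pics/s0.npz');Ks,Ps=z['K'],z['P'];z=np.load('pics/t0.npz');Kt,Pt=z['K'],z['P']
for n,a,b,h in(('grip',(329.9,199.4),(176.2,203.1),129),('bore',(228.6,156.2),(321.4,231.2),105),('small',(369.9,220.2),(138.4,212.6),100),('pink',(298,214),(189.5,157),125),('green',(358,190),(166,252),110)):
    print(n,[np.round(v,1) for v in meet(ray(Ks,Ps,a),ray(Kt,Pt,b))],onz(Kt,Pt,b,h).round(1))
for n,p in(('jar',(254,172)),('tub',(409,249))):print(n,onz(Kt,Pt,p,50).round(1))
T=T_tool();print(T[:3].round(3))
E
```

```text
grip [array([559.2, 182.9, 125.8]), np.float64(0.3)] [558.7 182.1 129. ]
bore [array([ 494.1, -164.6,   99.9]), np.float64(0.9)] [ 493.9 -164.2  105. ]
small [array([541.4, 281.5,  92.6]), np.float64(0.1)] [540.3 279.4 100. ]
pink [array([667.8, 152.2, 143.1]), np.float64(2.1)] [673.4 154.2 125. ]
green [array([444.5, 211.6,  93.5]), np.float64(4.2)] [444.3 206.1 110. ]
jar [653.7  -2.5  50. ]
tub [ 454.7 -389.3   50. ]
[[-0.00000e+00  9.31000e-01  3.65000e-01  1.91639e+02]
 [ 1.00000e-03  3.65000e-01 -9.31000e-01 -4.88349e+02]
 [-1.00000e+00  0.00000e+00 -1.00000e-03  1.93919e+02]]
```

Request:
carry_out(
  rows=[
    [367,671,50,0],
    [367,671,50,0],
    [367,671,50,0],
    [367,671,50,0],
    [367,671,50,0],
    [367,671,50,0],
    [367,671,50,0],
    [367,671,50,0],
    [367,671,50,0],
    [367,671,50,0],
    [367,671,50,0],
    [367,671,50,0],
    [367,671,50,0],
    [367,671,50,0],
    [367,671,50,0],
    [367,671,50,0],
    [367,671,50,0],
    [367,671,50,0],
    [367,671,50,0],
    [367,671,50,0],
  ],
  hand=60,
)

```text
time: 1.77
tool_pos: [559.4, 186.2, 242.7]
tcp_rot: [-3.013, 1.568, 2.078]
contact_force: [-0.5, -1.0, 0.3]
grip_width: 60.0
```

Request:
carry_out(
  rows=[
    [0,0,0,0],
    [0,0,0,0],
  ],
)

```text
time: 1.93
tool_pos: [558.8, 185.9, 242.0]
tcp_rot: [-2.466, 1.567, 2.624]
contact_force: [-0.2, 0.1, 0.2]
grip_width: 60.1
```

```bash
python3 - <<'E'
from h import *
o=get_obs();print(o['time'],o['tool_pos'],o['joint_positions'],o['contact_force'])
w=shot('wrist','w0')
print(T_tool()[:3].round(3)); K,P=cam('wrist')
print(proj(K,P,[558.7,182.1,129]),proj(K,P,[558.7,182.1,152]),proj(K,P,[558.7,182.1,100]))
E
```

```text
1.9333 [558.77632374 185.86345678 241.95916497] [0.18970371 0.43423334 1.25191839 0.00218873 1.45798519 1.38224186] [-0.18856952  0.10710688  0.23596495]
[[-2.00000e-03  9.30000e-01  3.68000e-01  5.58835e+02]
 [ 2.00000e-03  3.68000e-01 -9.30000e-01  1.85335e+02]
 [-1.00000e+00 -2.00000e-03 -2.00000e-03  2.42316e+02]]
[261.36948467 182.13718771] [261.53120631 188.09660988] [261.19569454 175.7330431 ]
```

View pics/w0.png

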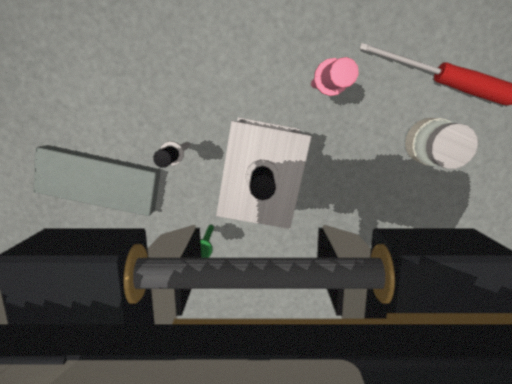

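The wrist view shows the black handle in the stand at (263,183). Pink is at (338,77), small black at (167,156) and green at (206,245).

```bash
python3 - <<'E'
from h import *
z=np.load('pics/w0.npz');K,P=z['K'],z['P'];im=cv2.imread('pics/w0.png')
m=np.zeros(im.shape[:2],np.uint8);m[150:215,235:290]=(im[150:215,235:290].max(2)<45)
n,l,st,c=cv2.connectedComponentsWithStats(m);i=1+st[1:,4].argmax();print(st[i],c[i])
print('z139',onz(K,P,c[i],139))
z=np.load('pics/s0.npz')
print(meet(ray(K,P,c[i]),ray(z['K'],z['P'],(329.9,199.4))))
# plate edges centre at z100
m=((im.min(2)>125)&(cv2.cvtColor(im,40)[...,1]<40)).astype(np.uint8);q=np.zeros_like(m);q[110:235,205:325]=m[110:235,205:325]
n,l,st,c=cv2.connectedComponentsWithStats(q);i=1+st[1:,4].argmax();cn=max(cv2.findContours((l==i).astype(np.uint8),0,1)[0],key=cv2.contourArea)
r=cv2.minAreaRect(cn);print(r,[onz(K,P,p,100).round(1).tolist() for p in cv2.boxPoints(r)],onz(K,P,r[0],100))
E
```

```text
[251 167  24  33 630] [262.24444444 183.07301587]
z139 [560.28966901 182.52077366 139.        ]
(array([556.84361573, 181.57089637, 123.84396695]), np.float64(1.051242486774862))
((264.5, 172.0), (124.0, 119.0), 90.0) [[599.2, 257.8, 100.0], [641.9, 150.0, 100.0], [524.1, 96.2, 100.0], [476.8, 215.2, 100.0]] [563.5105608  180.96768121 100.        ]
```

Request:
carry_out(
  rows=[
    [1,-3,-30,0],
    [1,-3,-60,0],
    [1,-3,-90,0],
    [1,-3,-110,0],
    [1,-3,-122,0],
    [1,-3,-129,0],
    [1,-3,-129,0],
    [1,-3,-129,0],
    [1,-3,-129,0],
  ],
)

```text
time: 2.73
tool_pos: [560.6, 182.1, 114.7]
tcp_rot: [2.821, 1.569, 1.627]
contact_force: [0.1, 1.0, -0.3]
grip_width: 60.2
```

Request:
carry_out(
  rows=[
    [0,0,0,0],
    [0,0,0,0],
    [0,0,0,0],
    [0,0,0,0],
    [0,0,0,0],
    [0,0,0,0],
    [0,0,0,0],
    [0,0,0,0],
  ],
  hand=15,
)

```text
time: 3.4
tool_pos: [560.5, 182.2, 114.7]
tcp_rot: [2.848, 1.569, 1.653]
contact_force: [-1.0, 0.5, 1.0]
grip_width: 22.4
```

Request:
carry_out(
  rows=[
    [0,0,5,0],
    [0,0,15,0],
    [0,0,30,0],
    [0,0,50,0],
    [0,0,70,0],
    [0,0,90,0],
    [0,0,110,0],
    [0,0,125,0],
    [0,0,130,0],
    [0,0,130,0],
    [0,0,130,0],
  ],
)

```text
time: 4.32
tool_pos: [560.3, 182.1, 244.4]
tcp_rot: [3.085, 1.569, 1.891]
contact_force: [0.8, -0.2, -2.3]
grip_width: 22.1
```

```bash
python3 - <<'E'
from h import *
print(get_obs()['tool_pos'],get_obs()['contact_force'])
w=shot('wrist','w1');s=shot('scene','s1')
cv2.imwrite('pics/c2.png',np.hstack([w,cv2.resize(s[130:258,270:390],None,fx=2.3,fy=3)[...,:]])[...,::-1])
E
```

```text
[560.27201124 182.13097851 244.38286957] [ 0.7748488  -0.23829771 -2.30051311]
```

View pics/c2.png

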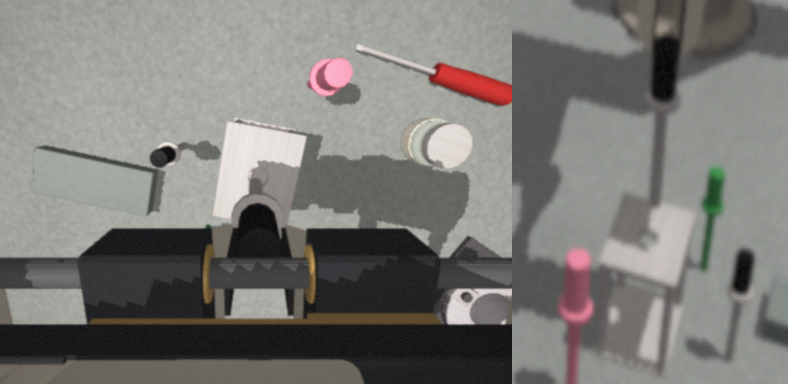

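Request:
carry_out(
  rows=[
    [-2,-8,0,0],
    [-6,-24,0,0],
    [-12,-48,0,0],
    [-19,-76,0,0],
    [-26,-104,0,0],
    [-33,-132,0,0],
    [-40,-160,0,0],
    [-47,-188,0,0],
    [-54,-216,0,0],
    [-61,-244,0,0],
    [-68,-272,0,0],
    [-75,-300,0,0],
    [-81,-324,0,0],
    [-86,-342,-2,0],
    [-88,-352,-6,0],
    [-89,-356,-9,0],
    [-89,-356,-9,0],
    [-89,-356,-9,0],
  ],
)

```text
time: 5.92
tool_pos: [470.8, -173.2, 233.9]
tcp_rot: [-2.623, 1.566, 2.466]
contact_force: [-0.3, -0.2, -1.8]
grip_width: 22.2
```

Request:
carry_out(
  rows=[
    [0,0,0,0],
    [0,0,0,0],
    [0,0,0,0],
  ],
)

```text
time: 6.17
tool_pos: [471.1, -172.3, 234.1]
tcp_rot: [-2.657, 1.567, 2.433]
contact_force: [0.2, 1.3, -1.4]
grip_width: 22.0
```

```bash
python3 - <<'E'
from h import *
w=shot('wrist','w2');s=shot('scene','s2')
print(get_obs()['tool_pos'],get_obs()['contact_force'])
K,P=cam('wrist')
p=T_tool()[:3,3]
print('tip px',proj(K,P,p-[0,0,109.7]),'flange',proj(K,P,p-[0,0,14.7]),'bore',proj(K,P,[494,-164.4,105]))
K,P=cam('scene');print('scene tip',proj(K,P,p-[0,0,109.7]),'fl',proj(K,P,p-[0,0,14.7]),'bore',proj(K,P,[494,-164.4,105]))
cv2.imwrite('pics/c3.png',np.hstack([cv2.resize(w[130:250,205:315],None,fx=4,fy=4,interpolation=cv2.INTER_CUBIC),cv2.resize(s[110:190,195:248],None,fx=6,fy=6,interpolation=cv2.INTER_CUBIC)])[...,::-1])
E
```

```text
[ 470.99588554 -172.65906693  234.05440829] [-0.50927976  0.49770674 -1.92279651]
tip px [258.37058636 181.59807325] flange [257.80554055 214.38127043] bore [259.26137669 152.48318445]
scene tip [230.43397637 144.71412605] fl [228.89749547 114.88439891] bore [228.43873249 154.65961945]
```

View pics/c3.png

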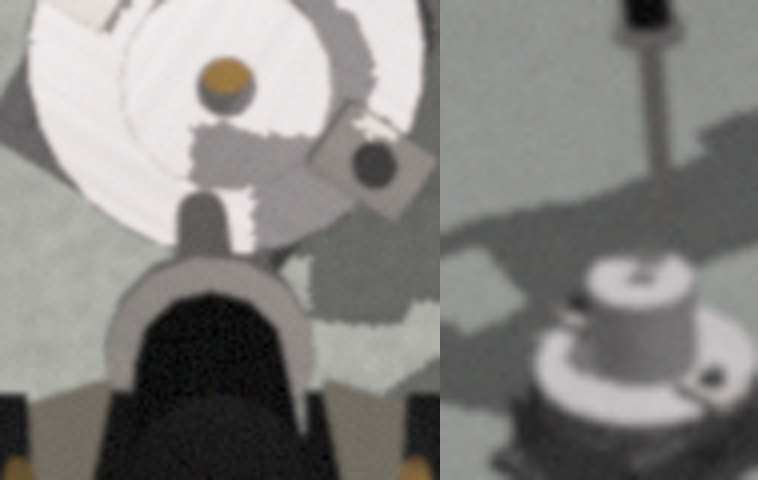

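Wrist crop: bore mouth centre at about (261.5,151.8), shaft tip's far edge at about (256,177.5). I'll fit both more precisely.

```bash
python3 - <<'E'
from h import *
z=np.load('pics/w2.npz');K,P=z['K'],z['P'];im=cv2.imread('pics/w2.png');g=cv2.GaussianBlur(cv2.cvtColor(im,6),(3,3),0).astype(float)
# bore: non-white inside hub top, incl. brass
hs=im.min(2).astype(float)
m=np.zeros(g.shape,np.uint8);m[140:163,250:274]=hs[140:163,250:274]<165
n,l,st,c=cv2.connectedComponentsWithStats(m);i=l[152,261];cn=max(cv2.findContours((l==i).astype(np.uint8),0,1)[0],key=cv2.contourArea)
print('bore',st[i],c[i],cv2.minEnclosingCircle(cn)); b=c[i]
# shaft edges per row
for y in range(174,200):
    r=g[y,240:275]; d=np.diff(r)
    a=np.argmin(d[:16]);e=16+np.argmax(d[16:]) 
    def sub(k): 
        return k+ (0 if k in(0,len(d)-1) else 0.5*(d[k-1]-d[k+1])/(d[k-1]-2*d[k]+d[k+1]+1e-9))
    print(y,round(240.5+sub(a),1),round(240.5+sub(e),1),int(d[a]),int(d[e]))
for k in(170,173,175,176,177,178,179,180): print(k,int(g[k,256]),end=' ')
print(onz(K,P,b,105)); 
p=T_tool()[:3,3]
for v in(182.5,184): print('tip',onz(K,P,(256.1,v),124.4))
# predicted shaft outline
for zz in(109.7,60): print([proj(K,P,p-[0,0,zz]+R.from_euler('z',a).apply([6,0,0])).round(1).tolist() for a in np.arange(0,6.2,np.pi/4)])
print(np.linalg.inv(P)[:3,:3]@T_tool()[:3,1])
E
```

```text
bore [254 144  15  15 172] [261.0755814  151.20348837] ((261.129638671875, 151.24073791503906), 7.34356689453125)
174 251.8 256.3 -25 1
175 252.3 265.7 -22 3
176 253.3 257.8 -24 7
177 253.3 258.0 -23 15
178 251.5 258.8 -22 26
179 250.5 259.5 -31 36
180 249.8 259.9 -37 39
181 249.4 260.5 -41 44
182 249.1 260.8 -42 44
183 248.9 261.2 -42 46
184 248.7 261.4 -44 49
185 248.7 261.5 -43 49
186 248.7 261.6 -43 46
187 248.7 261.7 -43 44
188 248.7 261.9 -43 41
189 248.7 262.0 -43 41
190 248.7 262.2 -38 44
191 248.6 262.3 -28 46
192 248.0 262.5 -20 38
193 247.7 262.6 -19 21
194 247.2 262.5 -14 6
195 243.3 258.0 -11 0
196 242.2 273.5 -15 5
197 240.5 273.5 -15 10
198 240.5 273.5 -14 7
199 240.5 259.0 -8 1
170 140 173 140 175 141 176 143 177 137 178 119 179 103 180 96 [ 495.85843725 -165.2393659   105.        ]
tip [ 469.48544687 -170.68558832  124.4       ]
tip [ 468.14983335 -171.21211766  124.4       ]
[[261.1, 175.9], [256.1, 176.0], [252.7, 179.5], [252.8, 184.3], [256.3, 187.6], [261.2, 187.5], [264.6, 184.1], [264.6, 179.3]]
[[261.3, 189.2], [255.4, 189.3], [251.4, 193.4], [251.5, 199.0], [255.7, 202.9], [261.5, 202.8], [265.6, 198.8], [265.5, 193.2]]
[-2.16657888e-04 -9.65969687e-01 -2.58655210e-01]
```

```bash
python3 - <<'E'
from h import *
for f,rows,xc in(('s2',range(120,133),231),):
    z=np.load(f'pics/{f}.npz');K,P=z['K'],z['P'];im=cv2.imread(f'pics/{f}.png');g=cv2.cvtColor(im,6).astype(float)
    ys=[];xs=[]
    for y in rows:
        r=g[y,xc-8:xc+9];base=np.median(r); w=np.clip(base-6-r,0,None); ys.append(y);xs.append((w*np.arange(xc-8,xc+9)).sum()/w.sum())
    k=np.polyfit(ys,xs,1);print(np.round(xs,1),k,np.polyval(k,[117,140]))
    p=np.array([471,-172.7,234.05])
    for zz in(14.7,60,109.7):
        q=proj(K,P,p-[0,0,zz]);print(q, 'line x',np.polyval(k,q[1]))
    j=np.linalg.norm(P[:3,3]-p);print('mm/px',j/K[0,0], P[:3,0])
E
```

```text
[229.8 229.9 230.  230.1 230.1 230.2 230.3 230.3 230.4 230.6 230.8 231.8
 233.1] [1.90213166e-01 2.06589835e+02] [228.84477571 233.21967852]
[228.88475899 114.8829714 ] line x 228.4420889940975
[229.63680272 129.47754702] line x 231.2181694256799
[230.42183515 144.71231962] line x 234.1160237522175
mm/px 2.829292722654904 [-0.5414528   0.84069236 -0.00807557]
```

The scene and wrist views agree: the rod hangs about 1.8° off vertical in the grip, tip toward (-0.4,+0.9). I'll centre it over the bore and advance along the rod's own axis. First move is close above, then a look.

Request:
carry_out(
  rows=[
    [7,1,0,0],
    [14,2,-2,0],
    [21,3,-5,0],
    [26,4,-8,0],
    [28,4.5,-11,0],
    [28,4.5,-13,0],
    [28,4.5,-13,0],
    [28,4.5,-13,0],
    [28,4.5,-13,0],
  ],
)

```text
time: 7.02
tool_pos: [498.8, -168.2, 221.2]
tcp_rot: [-2.637, 1.567, 2.453]
contact_force: [-0.1, -0.6, -1.6]
grip_width: 22.1
```

```bash
python3 - <<'E'
from h import *
w=shot('wrist','w3');s=shot('scene','s3')
print([get_obs()['tool_pos'].round(2) for _ in range(1)],get_obs()['contact_force'])
K,P=cam('wrist');p=T_tool()[:3,3]
im=w[...,::-1];g=cv2.GaussianBlur(cv2.cvtColor(np.ascontiguousarray(im),6),(3,3),0).astype(float)
print('bore predicted',proj(K,P,[495.9,-165.2,105]))
for y in range(166,194,2):
    d=np.diff(g[y,240:275]);a=np.argmin(d[:16]);e=16+np.argmax(d[16:]);print(y,240.5+a,240.5+e,int(d[a]),int(d[e]))
cv2.imwrite('pics/c4.png',np.hstack([cv2.resize(w[130:230,215:305],None,fx=5,fy=5,interpolation=2),cv2.resize(s[118:178,208:248],None,fx=8.34,fy=8.34,interpolation=2)[:500]])[...,::-1])
E
```

```text
[array([ 498.94, -168.28,  221.35])] [-0.52662688  0.22614219 -1.0860549 ]
bore predicted [254.16872834 181.80144184]
166 246.5 264.5 -26 4
168 247.5 270.5 -29 2
170 247.5 267.5 -29 2
172 247.5 269.5 -29 3
174 247.5 257.5 -29 2
176 247.5 257.5 -33 4
178 247.5 261.5 -40 8
180 247.5 261.5 -41 13
182 246.5 262.5 -42 16
184 246.5 261.5 -39 16
186 247.5 261.5 -42 16
188 248.5 261.5 -41 14
190 248.5 262.5 -44 15
192 247.5 262.5 -40 13
```

View pics/c4.png

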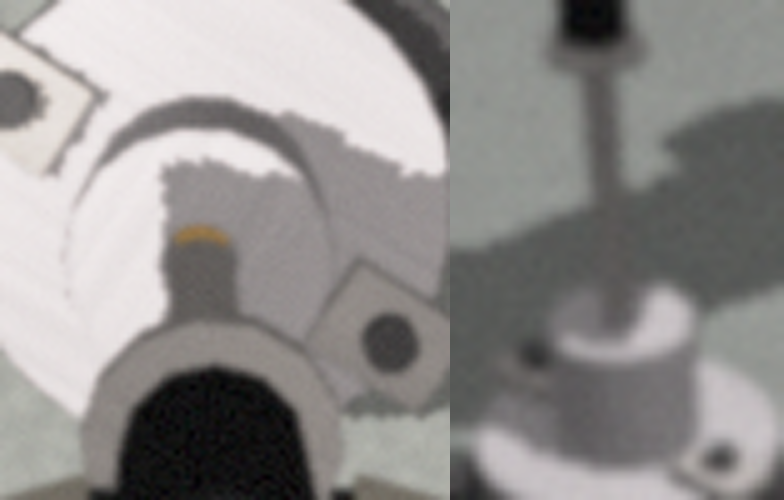

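The tip sits over the bore, with an even brass crescent showing at (255,177). I'll descend gently and check the force.

Request:
carry_out(
  rows=[
    [0,0,-2,0],
    [0,0,-4,0],
    [0,0,-5,0],
    [0,0,-6,0],
    [0,0,-7,0],
    [0,0,-7.5,0],
    [0,0,-8,0],
    [0,0,-8,0],
  ],
)

```text
time: 7.78
tool_pos: [498.9, -168.2, 213.2]
tcp_rot: [-2.648, 1.567, 2.442]
contact_force: [-0.4, 0.8, -2.0]
grip_width: 21.8
```

Request:
carry_out(
  rows=[
    [0,0,-1,0],
    [0,0,-2,0],
    [0,0,-3,0],
    [0,0,-3.5,0],
    [0,0,-4,0],
    [0,0,-4,0],
  ],
)

```text
time: 8.28
tool_pos: [498.9, -168.2, 209.1]
tcp_rot: [-2.637, 1.567, 2.453]
contact_force: [0.3, 0.4, -2.2]
grip_width: 22.2
```

No force, and the tip is about 5 mm inside the bore. Continuing along the rod's axis.

Request:
carry_out(
  rows=[
    [0,0,-2,0],
    [0,0,-4,0],
    [0,0.2,-6,0],
    [-0.1,0.2,-8,0],
    [-0.1,0.3,-10,0],
    [-0.1,0.3,-12,0],
    [-0.2,0.4,-14,0],
    [-0.2,0.4,-15,0],
    [-0.2,0.4,-15,0],
  ],
)

```text
time: 9.03
tool_pos: [498.5, -167.7, 193.8]
tcp_rot: [-2.619, 1.566, 2.471]
contact_force: [0.4, 0.6, -1.6]
grip_width: 22.1
```

Request:
carry_out(
  rows=[
    [0,0,-2,0],
    [-0.1,0.1,-4,0],
    [-0.1,0.2,-6,0],
    [-0.1,0.2,-8,0],
    [-0.1,0.3,-10,0],
    [-0.2,0.4,-12,0],
    [-0.2,0.4,-14,0],
    [-0.2,0.5,-16,0],
    [-0.2,0.5,-16,0],
    [-0.2,0.5,-16,0],
  ],
)

```text
time: 9.87
tool_pos: [498.3, -167.2, 177.7]
tcp_rot: [-2.612, 1.566, 2.478]
contact_force: [-0.1, 0.3, -1.9]
grip_width: 21.8
```

Request:
carry_out(
  rows=[
    [0,0,-1,0],
    [0,0.1,-2,0],
    [-0.1,0.1,-3,0],
    [-0.1,0.1,-4,0],
    [-0.1,0.2,-4.7,0],
    [-0.1,0.2,-5.4,0],
    [-0.1,0.2,-6,0],
    [-0.1,0.2,-6,0],
  ],
)

```text
time: 10.53
tool_pos: [498.1, -167.0, 171.5]
tcp_rot: [-2.604, 1.566, 2.486]
contact_force: [-0.0, 0.3, -1.2]
grip_width: 21.9
```

Request:
carry_out(
  rows=[
    [0,0,-0.5,0],
    [0,0,-1,0],
    [0,0,-1.5,0],
    [0,0.1,-2,0],
    [0,0.1,-2.5,0],
    [0,0.1,-3,0],
  ],
)

```text
time: 11.03
tool_pos: [498.5, -167.0, 169.0]
tcp_rot: [-2.67, 1.567, 2.42]
contact_force: [-0.8, 0.5, 3.7]
grip_width: 22.2
```

Contact felt at TCP z≈169. The stop is expected near z≈142.

Request:
carry_out(
  rows=[
    [0,0,-1,0],
    [0,0,-1.5,0],
    [0,0,-2,0],
    [0,0,-2.5,0],
    [0,0,-3,0],
    [0,0,-3.5,0],
  ],
)

```text
time: 11.53
tool_pos: [500.1, -167.7, 168.3]
tcp_rot: [1.327, 1.568, 0.134]
contact_force: [-0.5, 0.9, 15.3]
grip_width: 22.6
```

Request:
carry_out(
  rows=[
    [-1.5,0.5,-3,0],
    [-1.5,0.5,-3.5,0],
    [-1.5,0.5,-4,0],
    [-1.5,0.5,-4.5,0],
    [-1.5,0.6,-5,0],
    [-1.5,0.6,-5.5,0],
    [-1.5,0.6,-6,0],
    [-1.5,0.6,-6.5,0],
  ],
)

```text
time: 12.2
tool_pos: [500.3, -167.7, 164.9]
tcp_rot: [0.928, 1.563, -0.266]
contact_force: [-1.6, 0.9, 16.7]
grip_width: 22.3
```

Request:
carry_out(
  rows=[
    [-1.7,0.5,-3.5,0],
    [-1.7,0.5,-4,0],
    [-1.7,0.5,-4.6,0],
    [-1.7,0.5,-5.2,0],
    [-1.7,0.6,-5.8,0],
    [-1.7,0.6,-6.4,0],
    [-1.7,0.6,-7,0],
    [-1.7,0.6,-7.6,0],
    [-1.7,0.7,-8.2,0],
    [-1.8,0.7,-8.8,0],
    [-1.8,0.7,-9.4,0],
    [-1.8,0.7,-10,0],
    [-1.8,0.7,-10.6,0],
  ],
)

```text
time: 13.28
tool_pos: [500.1, -167.5, 157.5]
tcp_rot: [0.872, 1.557, -0.322]
contact_force: [-3.0, 1.8, 18.8]
grip_width: 21.9
```

Request:
carry_out(
  rows=[
    [-2,0.5,-3.6,0],
    [-2,0.5,-4.2,0],
    [-2,0.5,-4.8,0],
    [-2.2,0.6,-5.4,0],
    [-2.2,0.6,-6,0],
    [-2.2,0.6,-6.6,0],
    [-2.2,0.6,-7.2,0],
    [-2.3,0.7,-7.8,0],
    [-2.3,0.7,-8.4,0],
    [-2.3,0.7,-9,0],
    [-2.3,0.7,-9.6,0],
  ],
)

```text
time: 14.2
tool_pos: [499.4, -167.3, 150.8]
tcp_rot: [0.855, 1.551, -0.338]
contact_force: [-1.0, 1.6, 15.9]
grip_width: 22.5
```

Request:
carry_out(
  rows=[
    [-2,0.5,-3.3,0],
    [-2,0.5,-3.9,0],
    [-2,0.5,-4.5,0],
    [-2,0.6,-5.1,0],
    [-2,0.6,-5.7,0],
    [-2,0.6,-6.3,0],
    [-2,0.6,-6.9,0],
    [-2,0.7,-7.5,0],
    [-2,0.7,-8,0],
  ],
)

```text
time: 14.95
tool_pos: [499.2, -167.1, 145.5]
tcp_rot: [0.847, 1.545, -0.346]
contact_force: [-0.2, 1.5, 15.0]
grip_width: 22.3
```

Request:
carry_out(
  rows=[
    [-2,0.5,-3.3,0],
    [-2,0.5,-3.8,0],
    [-2,0.5,-4.2,0],
    [-2,0.6,-4.6,0],
    [-2,0.6,-5,0],
    [-2,0.6,-5.4,0],
  ],
)

```text
time: 15.45
tool_pos: [498.9, -167.1, 142.8]
tcp_rot: [0.842, 1.54, -0.352]
contact_force: [-0.3, 0.9, 14.0]
grip_width: 22.0
```

Request:
carry_out(
  rows=[
    [-1.5,0.3,-2.8,0],
    [-1.5,0.3,-3.2,0],
    [-1.5,0.3,-3.6,0],
    [-1.5,0.3,-4,0],
  ],
)

```text
time: 15.78
tool_pos: [499.1, -167.2, 141.4]
tcp_rot: [0.845, 1.534, -0.348]
contact_force: [-0.7, 1.5, 14.5]
grip_width: 22.7
```

Request:
carry_out(
  rows=[
    [-1.2,0.2,-2.8,0],
    [-1.2,0.2,-3.2,0],
    [-1.2,0.2,-3.6,0],
    [-1.2,0.2,-4,0],
  ],
)

```text
time: 16.12
tool_pos: [499.8, -167.4, 141.0]
tcp_rot: [0.848, 1.528, -0.345]
contact_force: [-3.4, 4.2, 24.1]
grip_width: 22.2
```

Stalled at z=141.0 with the force rising to 24 N. That matches the predicted stop at 141.7. One gentle confirmation.

Request:
carry_out(
  rows=[
    [-0.8,0.2,-3.2,0],
    [-0.8,0.2,-3.6,0],
    [-0.8,0.2,-4,0],
    [-0.8,0.2,-4.2,0],
    [-0.8,0.2,-4.2,0],
  ],
)

```text
time: 16.53
tool_pos: [500.3, -167.5, 140.8]
tcp_rot: [0.842, 1.522, -0.352]
contact_force: [-6.4, 4.3, 26.6]
grip_width: 22.6
```

Firm stop confirmed, with push under 30 N. Drawing the rod out.

Request:
carry_out(
  rows=[
    [0,0,0,0],
    [0,0,1,0],
    [-0.1,0,2.5,0],
    [-0.2,0,4,0],
    [-0.2,0,6,0],
    [-0.2,0,6,0],
  ],
)

```text
time: 17.03
tool_pos: [499.9, -167.3, 146.5]
tcp_rot: [0.85, 1.523, -0.343]
contact_force: [-0.7, 1.3, -2.2]
grip_width: 21.9
```

Request:
carry_out(
  rows=[
    [-0.1,0,2,0],
    [-0.2,0,5,0],
    [-0.3,-0.1,8,0],
    [-0.4,-0.1,11,0],
    [-0.5,-0.1,14,0],
    [-0.6,-0.2,17,0],
    [-0.6,-0.2,19,0],
    [-0.6,-0.2,20,0],
    [-0.6,-0.2,20,0],
  ],
)

```text
time: 17.78
tool_pos: [499.5, -167.6, 166.9]
tcp_rot: [0.847, 1.522, -0.346]
contact_force: [-1.2, 1.9, -0.2]
grip_width: 22.4
```

Request:
carry_out(
  rows=[
    [-0.3,0.1,2,0],
    [-0.5,0.2,5,0],
    [-0.7,0.2,8,0],
    [-0.9,0.2,11,0],
    [-1,0.2,14,0],
    [-1.1,0.2,17,0],
    [-1.2,0.2,19,0],
    [-1.2,0.2,20,0],
    [-1.2,0.2,20,0],
  ],
)

```text
time: 18.53
tool_pos: [498.5, -167.5, 187.3]
tcp_rot: [0.846, 1.522, -0.348]
contact_force: [-0.9, 0.9, -0.9]
grip_width: 22.4
```

Request:
carry_out(
  rows=[
    [-0.2,0,2,0],
    [-0.3,0,5,0],
    [-0.4,0,8,0],
    [-0.5,0,11,0],
    [-0.6,0,14,0],
    [-0.7,0,17,0],
    [-0.8,0,20,0],
    [-0.8,0,22,0],
    [-0.8,0,22,0],
  ],
)

```text
time: 19.28
tool_pos: [497.9, -167.6, 209.9]
tcp_rot: [0.843, 1.521, -0.35]
contact_force: [0.2, 0.1, -1.9]
grip_width: 22.2
```

Request:
carry_out(
  rows=[
    [-0.2,0,4,0],
    [-0.4,0,10,0],
    [-0.4,0,18,0],
    [-0.4,0,26,0],
    [-0.4,0,32,0],
    [-0.4,0,34,0],
    [-0.4,0,34,0],
  ],
)

```text
time: 19.87
tool_pos: [497.9, -167.8, 244.8]
tcp_rot: [0.84, 1.519, -0.354]
contact_force: [-0.1, -0.1, -1.0]
grip_width: 22.0
```

Request:
carry_out(
  rows=[
    [1,8,0,0],
    [3,24,0,0],
    [5,46,0,0],
    [8,72,0,0],
    [11,98,0,0],
    [14,124,0,0],
    [17,150,0,0],
    [20,176,0,0],
    [23,202,0,0],
    [26,228,0,0],
    [29,254,0,0],
    [32,280,0,0],
    [35,304,0,0],
    [37,322,0,0],
    [38,334,0,0],
    [39,340,0,0],
    [39,341,0,0],
    [39,341,0,0],
    [39,341,0,0],
  ],
)

```text
time: 21.45
tool_pos: [536.9, 172.3, 244.7]
tcp_rot: [0.829, 1.519, -0.365]
contact_force: [0.5, -0.3, -1.2]
grip_width: 22.4
```

```bash
python3 - <<'E'
from h import *
o=get_obs();print(o['time'],o['tool_pos'],o['contact_force'])
w=shot('wrist','w4');s=shot('scene','s4');t=shot('top','t4')
K,P=cam('wrist');T=T_tool();p=T[:3,3];print(T[:3,0])
print('tip nominal',proj(K,P,p+109.7*T[:3,0]),'hole guess',proj(K,P,[560.3,182.4,100]))
z=np.load('pics/s1.npz');print('hole s1',onz(z['K'],z['P'],(330,209.3),100))
cv2.imwrite('pics/c5.png',np.hstack([cv2.resize(w[125:225,200:320],None,fx=4,fy=4,interpolation=2),cv2.resize(t[215:255,300:340],None,fx=5,fy=10,interpolation=2)])[...,::-1])
E
```

```text
21.45 [536.85121375 172.3356468  244.72739382] [ 0.53855263 -0.27601919 -1.18740097]
[ 0.04841587 -0.01807878 -0.99866364]
tip nominal [257.90320241 181.84953059] hole guess [252.2245994  154.99179769]
hole s1 [562.88878321 187.83215963 100.        ]
```

View pics/c5.png

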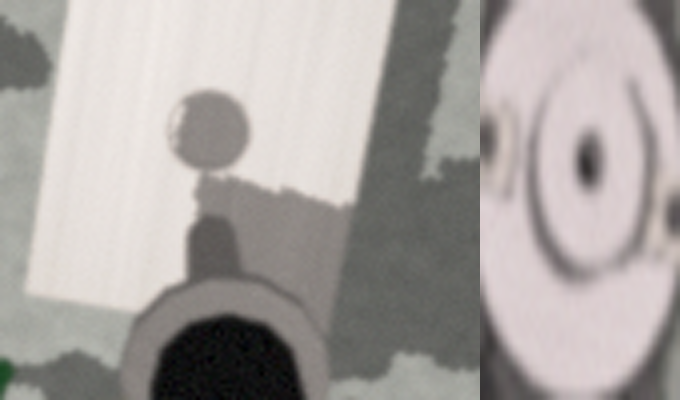

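Wrist view: hole centre at (252,157.5), tip centre at about (253.2,184.5). In the top view the bore is now dark, so the bushing is out.

```bash
python3 - <<'E'
from h import *
z=np.load('pics/w4.npz');K,P=z['K'],z['P']
h=onz(K,P,(252,157.5),100);t=onz(K,P,(253.2,184.5),135.1);print(h,t,h-t)
for f in('s4',):
    z=np.load(f'pics/{f}.npz');im=cv2.imread(f'pics/{f}.png')
E
```

```text
[557.69148842 181.67522564 100.        ] [538.19371153 173.4870937  135.1       ] [ 19.49777689   8.18813194 -35.1       ]
```

Request:
carry_out(
  rows=[
    [5,2,0,0],
    [12,5,0,0],
    [17,7,0,0],
    [19.5,8,-5,0],
    [19.5,8,-12,0],
    [19.5,8,-20,0],
    [19.5,8,-27,0],
    [19.5,8,-32,0],
    [19.5,8,-36,0],
    [19.5,8,-39,0],
    [19.5,8,-42,0],
    [19.5,8,-42,0],
  ],
)

```text
time: 22.6
tool_pos: [556.2, 180.3, 202.4]
tcp_rot: [0.829, 1.52, -0.365]
contact_force: [-1.1, 0.4, -0.4]
grip_width: 22.1
```

Request:
carry_out(
  rows=[
    [0,0,-3,0],
    [0,0,-8,0],
    [0,0,-14,0],
    [0,0,-22,0],
    [0,0,-30,0],
    [0,0,-37,0],
    [0,0,-42,0],
    [0,0,-45,0],
    [0,0,-45,0],
  ],
)

```text
time: 23.35
tool_pos: [555.8, 180.2, 156.4]
tcp_rot: [0.814, 1.521, -0.381]
contact_force: [-0.4, 0.7, -1.1]
grip_width: 22.3
```

Request:
carry_out(
  rows=[
    [0.5,0,-3,0],
    [0.8,0,-8,0],
    [1,0,-14,0],
    [1,0,-20,0],
    [1,0,-26,0],
    [1,0,-30,0],
    [1,0,-33,0],
    [1,0,-35,0],
    [1,0,-35,0],
  ],
)

```text
time: 24.1
tool_pos: [556.6, 180.2, 121.0]
tcp_rot: [0.806, 1.522, -0.389]
contact_force: [0.3, 0.3, -0.9]
grip_width: 22.4
```

Request:
carry_out(
  rows=[
    [0,0,-1,0],
    [0,0,-2,0],
    [0,0,-3,0],
    [0,0,-4,0],
    [0,0,-4.7,0],
    [0,0,-5.3,0],
    [0,0,-5.3,0],
  ],
)

```text
time: 24.68
tool_pos: [556.6, 180.1, 115.6]
tcp_rot: [0.804, 1.522, -0.391]
contact_force: [-0.5, 0.6, -1.7]
grip_width: 22.2
```

Request:
carry_out(
  rows=[
    [0,0,-0.4,0],
    [0,0,-0.8,0],
    [0,0,-1.2,0],
    [0,0,-1.5,0],
  ],
)

```text
time: 25.02
tool_pos: [557.1, 180.3, 114.5]
tcp_rot: [0.822, 1.521, -0.372]
contact_force: [0.8, -0.4, 1.3]
grip_width: 22.2
```

Flange touched at z≈114.5. Releasing.

Request:
carry_out(
  rows=[
    [0,0,0,0],
    [0,0,0,0],
    [0,0,0,0],
  ],
  hand=28,
)

```text
time: 25.27
tool_pos: [557.1, 180.3, 114.6]
tcp_rot: [0.821, 1.521, -0.374]
contact_force: [-0.6, 0.4, -0.9]
grip_width: 27.6
```

Request:
carry_out(
  rows=[
    [0,0,0,0],
    [0,0,0,0],
    [0,0,0,0],
    [0,0,0,0],
    [0,0,0,0],
    [0,0,0,0],
  ],
  hand=60,
)

```text
time: 25.77
tool_pos: [557.1, 180.3, 114.6]
tcp_rot: [0.821, 1.521, -0.373]
contact_force: [0.3, -0.3, 0.3]
grip_width: 59.2
```

Request:
carry_out(
  rows=[
    [0,0,5,0],
    [0,0,20,0],
    [-1,0,45,0],
    [-2,0,75,0],
    [-2,0,105,0],
    [-2,0,130,0],
    [-2,0,140,0],
    [-2,0,140,0],
    [-10,-10,140,0],
    [-25,-35,140,0],
    [-40,-65,140,0],
    [-55,-95,140,0],
    [-65,-125,140,0],
    [-70,-150,140,0],
    [-70,-150,140,0],
    [-70,-150,140,0],
  ],
)

```text
time: 27.1
tool_pos: [486.2, 29.4, 253.1]
tcp_rot: [0.811, 1.523, -0.386]
contact_force: [0.5, -0.2, -0.2]
grip_width: 60.2
```

```bash
python3 - <<'E'
from h import *
s=shot('scene','s5');t=shot('top','t5')
o=get_obs();print(o['time'],o['tool_pos'],o['contact_force'])
def cen(f,x0,y0,x1,y1):
    im=cv2.imread(f'pics/{f}.png')[y0:y1,x0:x1];m=(im.max(2)<50).astype(np.uint8);n,l,st,c=cv2.connectedComponentsWithStats(m);i=1+st[1:,4].argmax();return c[i]+[x0,y0],st[i,4]
for f in('s0','s5'):print(cen(f,318,184,342,214))
for f in('t0','t5'):print(cen(f,165,192,190,214))
cv2.imwrite('pics/c6.png',np.vstack([np.hstack([cv2.resize(s[175:260,280:390],None,fx=3.5,fy=3.5,interpolation=2),cv2.resize(s[140:225,150:260],None,fx=3.5,fy=3.5,interpolation=2)]),cv2.resize(t[130:275,75:435],(770,300),interpolation=2)])[...,::-1])
E
```

```text
27.2 [486.81262846  30.8007255  253.4737799 ] [ 0.59196061  0.8063697  -0.8171828 ]
(array([329.94776119, 199.37313433]), np.int32(134))
(array([329.99236641, 198.26717557]), np.int32(131))
(array([176.16176471, 203.10294118]), np.int32(68))Traceback (most recent call last):
  File "<stdin>", line 7, in <module>
  File "<stdin>", line 5, in cen
ValueError: attempt to get argmax of an empty sequence
```

```bash
python3 - <<'E'
from h import *
s=cv2.imread('pics/s5.png');t=cv2.imread('pics/t5.png');s0=cv2.imread('pics/s0.png')
cv2.imwrite('pics/c6.png',np.vstack([np.hstack([cv2.resize(s[175:260,280:390],None,fx=3.5,fy=3.5,interpolation=2),cv2.resize(s0[175:260,280:390],None,fx=3.5,fy=3.5,interpolation=2)]),np.hstack([cv2.resize(s[140:285,150:320],(385,300)),cv2.resize(t,(385,300))])]))
E
```

```text
(no output)
```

View pics/c6.png

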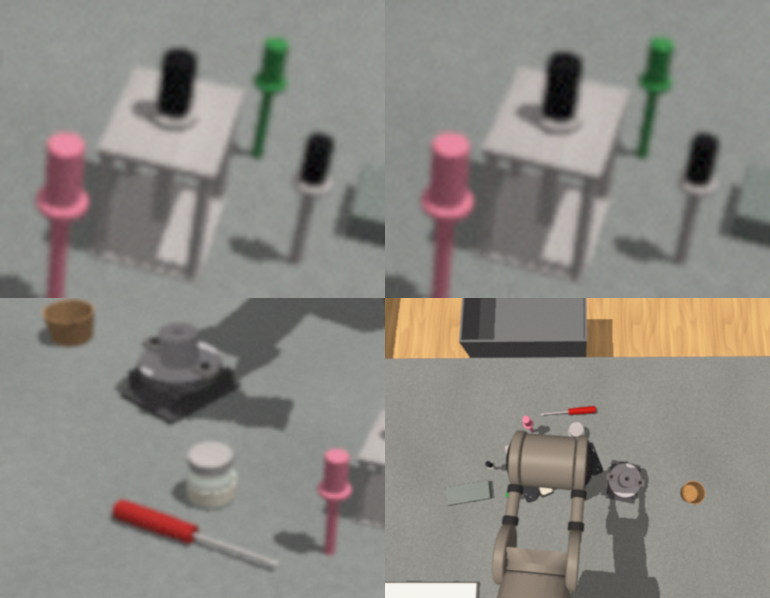

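The rod hangs upright in its stand and is free, and everything else is unmoved. Handing in.

```bash
python3 -c "
from plant import *
close_job()"
```

```text
the job is handed in; nothing more can be done
```

I pressed the bushing out onto the bridge's base plate, then drew the rod out, hung it back in its stand and let go. I handed the job in at about 27 s, with the gripper open and clear.

**Pressing:**
- The rod went into the bore without measurable side force and met the bushing at tool height z≈169 mm.
- It pushed steadily at about 15–19 N. It stalled at z≈141 mm against a predicted 141.7 mm, and the force rose to a highest reading of 26.6 N, below the 35 N limit.
- After that, the brass no longer showed in the bore from above.
- I did not see the bushing on the base plate. That it is there rests on the felt stop and the depth match.

**Hanging up:** In the last scene image the rod hangs upright with its flange on the plate. The handle sits about 1 px (roughly 3 mm) from where it was, within the hole's slack.

**Other items:** The jar, tub, screwdriver, stone and the three look-alike rods look unmoved.

**What disagreed or failed:**
- The rod sat about 1.8° tilted in the grip, so I advanced it along its own axis.
- The tool tilted up to about 2.8° while pressing and stayed so, with side forces up to about 6 N at the stop.
- The final top-camera check of the rod failed because the arm blocked the view, so only the scene camera confirmed it.

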